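# Put the kiln props away in the strut-lid chest

### The arm

A 6-joint arm with a two-finger parallel gripper is mounted at the origin on the work surface. World frame = base frame: x ahead of the robot, y to its left, z up, the work surface at z = 0. Lengths are in m, angles in degrees, forces in N, time in s.
With the tool pointing down it reaches from about 0.375 to 0.9 m from the base axis. Payload 3.1 kg.
Tool frame: the origin (TCP) lies midway between the tips of the shut fingers; the grasp point (between the pads) lies arm.grasp_offset behind it (arm.grasp_offset is the distance from the TCP to the grasp point, in m); z points along the fingers, y is the line along which they close (so a half turn about z gives the same grasp; the last joint's range is limited). The gripper opens to 85 mm and grips with 20 to 120 N. Pads are 22 mm wide; open, the fingers measure 114 mm over their backs; the gripper's body (76 mm by 85 mm) begins 54 mm behind the grasp point. The pads swing forward as they close: fully open they stand 13 mm farther back than shut.
Start: joints at [65.346, 30.224, 82.088, -0, 67.689, -10.227], TCP at [0.156, 0.605, 0.231] pointing down, gripper open.
Joint ranges: [-176.69, 176.69], [-43.24, 126.21], [12.49, 139.97], [-82, 262], [0, 151.66], [-163.58, 163.58]. Speed limits (degrees/s): [159.86, 159.86, 180, 180, 180, 180].

### API

Orientations are given as [roll, pitch, yaw] about the fixed x, y, z axes, in that order (R = Rz(yaw) Ry(pitch) Rx(roll)).
In Python, from station import arm, camera gives the robot as it stands.
- The arm moves only by the tool carry_out, never from a script. Its argument "motion" is a list of rows, each a list of 5 numbers: the opening, from 0 (shut) to 1 (fully open), then the shift along the tool's x, y, z in cm, then the turn about the tool's z in rad. In form: [[fingers, tx, ty, tz, turn], ...]. A call has 1 to 5 rows; each row is the pose to reach, as a shift and turn from the pose commanded when the call began, along the tool's axes at that moment; what a row does not reach only later rows make up. A row lasts 1/12 s, in which the tool goes at most 41.7 mm and 7.16 degrees, less where a joint would pass 70% of its speed; a pose out of reach is approached as far as the arm can. A call with a gripper value outside its range is refused whole. The fingers move at their own pace and stop on an object; the grip force is fixed at half the most. Time passes only in rows, so rows that repeat a pose let the fingers close. It gives the time, the measured TCP pose, the force, the opening and the grip force at its end, in the units of the state.
- arm.state(): the state, without advancing time (a new reading comes with each control period).
- camera(name): name is "scene" or "top" or "wrist"; returns a dict with "frame" (384x512x3 uint8, red, green, blue), "intrinsics" (3x3 intrinsics, pixels), "rvec" (rotation vector, rad) and "tvec" (3), from world to camera coordinates, as OpenCV has them. Camera axes: x right, y down, z forward; pixel columns grow to the right and rows downward; lengths in m; the calibration is good to about 2 mm. A picture is of the moment at which its call begins. There is no depth.
- arm.close_job(): hands the job in; it is judged then, once.
The state is a dict: "clock": time; "joints": joint angles; "joint_velocities": joint speeds; "effort": joint torques, N m; "position": TCP position; "eef_rot": TCP orientation; "contact_force": force on the tool from outside, world axes, zero at the start; "wrist_torque": the same for the moment, N m; "opening": finger opening in m; "gripper_force": force on a finger pad.
Only numpy, scipy, OpenCV 4.12 (cv2) and the standard library are available. Lean on these libraries where they do the work, as an engineer would, in place of code of your own. Each camera call takes 0.05 s, during which the arm holds its last target. There are 200 camera calls.

### The job

Put the kiln props away: set the loaded tray from the chest's lid down on the pale ware board without spilling, then raise the lid until its springs hold it wide open. Then take the tray up again, tip all five props out over the open chest from close above its mouth, and put the empty tray back down level on the ware board, leaving the lid standing open. Leave the bowl, the jar and the vase where they stand.

Things in the scene. Friction and masses are not known exactly. Their poses are not given: they have to be found in the camera images.
- chest: Green open-topped wooden chest, fixed to the table, outside 200 (its x) x 260 (its y) x 100 mm high, walls and floor 8 mm thick, so the mouth is 184 x 244 mm. Origin: centre of its underside; its own -x side is the front (it faces the robot, turned by up to about 0.2 rad), the lid's hinge is along the far (+x) top edge. Thin gas struts run up both outer y sides.
- lid (a joint): Angle of the lid, rad: 0 shut, stop at 1.3 (wide open). Plywood plate 200 x 260 x 10 mm on the chest, about 0.9 kg (varies). Its struts push it open, but too weakly at first: it pulls down 0.5 to 2 N at the bar, falls shut if let go below its balance point, and is pushed on to the stop above it. The balance differs from start to start (0.7 to 1.0); there the pull at the bar changes sign.
- lid_bar (a point): Middle of the lid's pull bar: level round steel bar, 12 mm in diameter, along the chest's y, 150 mm long, on two arms at its ends, 45 mm in front of the lid's front edge, at the lid's half thickness (105 above the table when shut). The gap between bar and lid, for a finger, is 39 mm. The bar is 245 from the hinge line and moves with the lid. Axes: the lid's (the chest's when shut).
- lid_hinge (a point): Point on the hinge line, middle of the chest's far top edge: chest x +100, y 0, z 100 mm. The line runs along the chest's y.
- tray: The scoop tray as a body; origin at the centre of its floor's underside, axes as for tray_middle.
- tray_middle (a point): Centre of an aluminium scoop tray (about 0.16 kg), 15 above its underside: 120 long (its x) x 66 wide (y) x 30 high, walls 4 thick (mm). Walls on both long sides and at the back (-x, 45 high); the nose (+x) is open: pieces stick until about 35 degrees, so dip it 60 or more. It starts on the shut lid (underside 111 above the table), handle pointing away from the robot, give or take 0.7 rad.
- tray_handle (a point): Grip point of the tray's black handle: a level bar 22 wide (tray y) and 22 high, 62 long (mm), sticking out behind the back wall (tray -x). This point lies at tray x -95, y 0, 34 above the tray's underside; the free handle length runs from tray x -60 to -122. Axes as the tray.
- tray_nose (a point): Middle of the open nose edge, on the tray's inner floor: tray x +60, 4 mm above the underside. Axes as the tray.
- prop0_middle (a point): Middle of a loose kiln prop of 20 g: a white square block 21 wide, 20 high (mm). One of five that stand loose in the tray at the start.
- prop1_middle (a point): Middle of a loose kiln prop of 20 g: a terracotta-red cylinder 22 in diameter, 20 high (mm). One of five that stand loose in the tray at the start.
- prop2_middle (a point): Middle of a loose kiln prop of 20 g: a white square block 21 wide, 20 high (mm). One of five that stand loose in the tray at the start.
- prop3_middle (a point): Middle of a loose kiln prop of 20 g: a terracotta-red cylinder 22 in diameter, 20 high (mm). One of five that stand loose in the tray at the start.
- prop4_middle (a point): Middle of a loose kiln prop of 20 g: a white square block 21 wide, 20 high (mm). One of five that stand loose in the tray at the start.
- board: Pale wooden ware board lying fixed on the table, 200 x 200 x 18 mm thick, free of things, to the left or to the right of the chest; origin at the centre of its underside (top at 18 mm).
- bowl: Terracotta bowl, 124 wide, 65 high (mm), a bystander on the side of the chest opposite to the board; origin at the centre of its underside.
- jar: Dark brown lidded jar, 96 wide, 114 high (mm), a bystander far left; origin at the centre of its underside.
- vase: Red clay vase, 84 wide, 120 high (mm), a bystander far right; origin at the centre of its underside.
Not all that is in view belongs to the job. Leave any pink look-alike of the part that bears prop2_middle alone. Of the things that look like the tray, the larger one is meant.

How it is judged (in metres and radians):
On the way, in this order (a step that is already met when the one before it is completed fails the run):
1. The tray stands level on the ware board with all five props in it, let go (x of tray_middle in the frame of board between -0.1 and 0.1 m and y of tray_middle in the frame of board between -0.1 and 0.1 m and z of tray_middle in the frame of board between 0.025 and 0.041 m and angle between tray_middle's own z axis and vertical below 0.12 rad and contact force between the fingers and tray below 0.2 N and linear speed of tray below 0.03 m/s and x of prop0_middle in the frame of tray_middle between -0.065 and 0.066 m and y of prop0_middle in the frame of tray_middle between -0.035 and 0.035 m and z of prop0_middle in the frame of tray_middle between -0.015 and 0.04 m and x of prop1_middle in the frame of tray_middle between -0.065 and 0.066 m and y of prop1_middle in the frame of tray_middle between -0.035 and 0.035 m and z of prop1_middle in the frame of tray_middle between -0.015 and 0.04 m and x of prop2_middle in the frame of tray_middle between -0.065 and 0.066 m and y of prop2_middle in the frame of tray_middle between -0.035 and 0.035 m and z of prop2_middle in the frame of tray_middle between -0.015 and 0.04 m and x of prop3_middle in the frame of tray_middle between -0.065 and 0.066 m and y of prop3_middle in the frame of tray_middle between -0.035 and 0.035 m and z of prop3_middle in the frame of tray_middle between -0.015 and 0.04 m and x of prop4_middle in the frame of tray_middle between -0.065 and 0.066 m and y of prop4_middle in the frame of tray_middle between -0.035 and 0.035 m and z of prop4_middle in the frame of tray_middle between -0.015 and 0.04 m), for 0.2 s.
2. The lid stands wide open on its springs, let go (value of joint lid above 1.2 rad and contact force between each of the arm, the fingers and lid below 0.2 N), for 0.3 s.
3. The tray is tipped by more than 35 degrees with its nose over the chest's mouth, less than 100 mm above it, and all five props lie in the chest (angle between tray_middle's own z axis and vertical above 0.6 rad and x of tray_nose in the frame of chest between -0.105 and 0.105 m and y of tray_nose in the frame of chest between -0.13 and 0.13 m and z of tray_nose in the frame of chest between 0 and 0.2 m and x of prop0_middle in the frame of chest between -0.098 and 0.098 m and y of prop0_middle in the frame of chest between -0.128 and 0.128 m and z of prop0_middle in the frame of chest between 0 and 0.095 m and x of prop1_middle in the frame of chest between -0.098 and 0.098 m and y of prop1_middle in the frame of chest between -0.128 and 0.128 m and z of prop1_middle in the frame of chest between 0 and 0.095 m and x of prop2_middle in the frame of chest between -0.098 and 0.098 m and y of prop2_middle in the frame of chest between -0.128 and 0.128 m and z of prop2_middle in the frame of chest between 0 and 0.095 m and x of prop3_middle in the frame of chest between -0.098 and 0.098 m and y of prop3_middle in the frame of chest between -0.128 and 0.128 m and z of prop3_middle in the frame of chest between 0 and 0.095 m and x of prop4_middle in the frame of chest between -0.098 and 0.098 m and y of prop4_middle in the frame of chest between -0.128 and 0.128 m and z of prop4_middle in the frame of chest between 0 and 0.095 m), for 0.05 s.
At the end, for the whole second after the job is handed in: All five props lie inside the chest below its rim, the empty tray stands level (within 7 degrees) on the ware board with its middle over the board, at rest and let go, and the lid stands open beyond 1.2 rad, held by its springs alone (all of step 2 and x of prop0_middle in the frame of chest between -0.098 and 0.098 m and y of prop0_middle in the frame of chest between -0.128 and 0.128 m and z of prop0_middle in the frame of chest between 0 and 0.095 m and x of prop1_middle in the frame of chest between -0.098 and 0.098 m and y of prop1_middle in the frame of chest between -0.128 and 0.128 m and z of prop1_middle in the frame of chest between 0 and 0.095 m and x of prop2_middle in the frame of chest between -0.098 and 0.098 m and y of prop2_middle in the frame of chest between -0.128 and 0.128 m and z of prop2_middle in the frame of chest between 0 and 0.095 m and x of prop3_middle in the frame of chest between -0.098 and 0.098 m and y of prop3_middle in the frame of chest between -0.128 and 0.128 m and z of prop3_middle in the frame of chest between 0 and 0.095 m and x of prop4_middle in the frame of chest between -0.098 and 0.098 m and y of prop4_middle in the frame of chest between -0.128 and 0.128 m and z of prop4_middle in the frame of chest between 0 and 0.095 m and x of tray_middle in the frame of board between -0.1 and 0.1 m and y of tray_middle in the frame of board between -0.1 and 0.1 m and z of tray_middle in the frame of board between 0.025 and 0.041 m and angle between tray_middle's own z axis and vertical below 0.12 rad and contact force between the fingers and tray below 0.2 N and linear speed of tray below 0.03 m/s); the robot touches nothing.
It fails at once if The bowl is pushed more than 30 mm or tipped (distance of bowl from where it was at the start of the episode above 0.03 m or angle between bowl's own z axis and vertical above 0.4 rad).
It fails at once if The jar is pushed more than 30 mm or tipped (distance of jar from where it was at the start of the episode above 0.03 m or angle between jar's own z axis and vertical above 0.4 rad).
It fails at once if The vase is pushed more than 30 mm or tipped (distance of vase from where it was at the start of the episode above 0.03 m or angle between vase's own z axis and vertical above 0.4 rad).
It also fails if it takes over 72 s, if anything falls off the work surface, if the arm or the gripper's body presses on something with over 40 N, if the wrist force passes 120 N, or if a joint passes its speed limit or range.

## Working session

There is one attempt and no reset: what is moved stays moved. The work goes in short steps, Python scripts to look and compute and a tool call to move; the robot and the scene stay as the last step left them, time stands still between calls to the robot, and variables do not carry over. Pictures are saved under pics/ and viewed, at most 10 in all, crops included, and the job is handed in when it is done.

Besides the shell and the picture viewer there is one more tool, called after "Request:" as name(argument=value, ...) on one line, values as JSON. carry_out: Moves the arm, as the interface text tells. Its arguments: {"type":"object","properties":{"motion":{"type":"array","items":{"type":"array","items":{"type":"number"}}}},"required":["motion"]}

```bash
ls; mkdir -p pics; python3 - <<'E'
from station import arm,camera
import cv2
print(arm.state(), arm.grasp_offset)
for n in("scene","top"):
    c=camera(n); f=cv2.cvtColor(c["frame"],cv2.COLOR_RGB2BGR)
    cv2.imwrite(f"pics/{n}0.png",cv2.resize(f,(800,600),interpolation=cv2.INTER_CUBIC)); cv2.imwrite(f"pics/{n}0raw.png",f); print(n,c["intrinsics"].tolist(),c["rvec"],c["tvec"])
E
```

```text
pics
{'clock': 0.0, 'joints': array([ 6.53451546e+01,  3.02780423e+01,  8.21552206e+01, -5.64777803e-04,
        6.76885713e+01, -1.02282716e+01]), 'joint_velocities': array([-0.0604236 ,  0.0185688 , -0.02617447,  0.01167725,  0.07860079,
       -0.00775151]), 'effort': array([ 6.57410292e-04, -4.42348981e+01, -1.78023577e+01, -1.64447497e-04,
        8.43127171e-03,  7.79646854e-06]), 'position': array([0.15539962, 0.60464982, 0.23034998]), 'eef_rot': array([-1.79880009e+02, -2.11203830e-02,  1.65573619e+02]), 'contact_force': array([0.14546128, 0.29593422, 0.4592905 ]), 'wrist_torque': array([-0.04783437, -0.03549486, -0.0317252 ]), 'gripper_force': 0.0, 'opening': 0.08523821169582277} 0.0187
scene [[423.44885728045557, 0.0, 258.22044366636146], [0.0, 423.44885728045557, 183.56098974634992], [0.0, 0.0, 1.0]] [ 1.17214504  2.16191586 -1.10451975] [ 0.3293382  -0.19758206  1.4747016 ]
top [[348.5514271048488, 0.0, 251.32975661017076], [0.0, 348.5514271048488, 188.375756938202], [0.0, 0.0, 1.0]] [ 2.15012617 -2.10039682  0.17974362] [-0.01460317  0.59158844  0.76924395]
```

View pics/scene0.png

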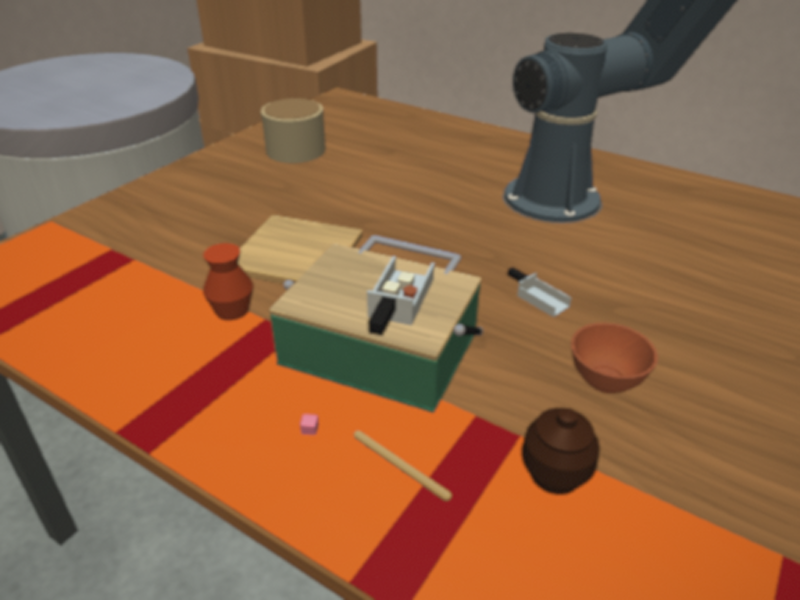

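View pics/top0.png

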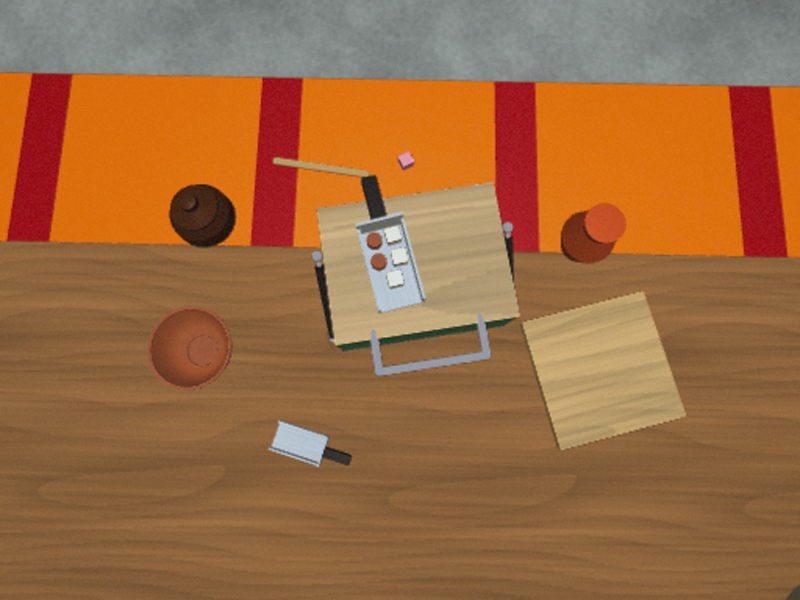

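Candidates in the top view (800x600): the loaded large scoop on the lid at (390,260) is the tray. The small empty scoop at (305,445) and the pink block at (406,160) are decoys. The pale board is at (605,370), with the bowl at (190,348), jar at (202,215) and vase at (590,235). I'll check the tray in one close crop and compute poses.

```bash
cat > h.py <<'E'
import numpy as np,cv2
from scipy.spatial.transform import Rotation as R
def ray(c,uv,z):
    K=c["intrinsics"];Rm=cv2.Rodrigues(np.array(c["rvec"]))[0];t=np.array(c["tvec"]).ravel()
    d=Rm.T@np.linalg.inv(K)@np.array([uv[0],uv[1],1.]);o=-Rm.T@t
    return o+d*(z-o[2])/d[2]
def proj(c,P): return cv2.projectPoints(np.array(P,float).reshape(-1,3),np.array(c["rvec"]),np.array(c["tvec"]),c["intrinsics"],None)[0].reshape(-1,2)
E
python3 - <<'E'
from station import arm,camera
from h import *
c=camera("top"); s=1.5625
def p(name,pts,z):
    a=np.array([ray(c,(u/s,v/s),z) for u,v in pts]); print(name,a[:,:2].round(3).tolist(),"mean",a[:,:2].mean(0).round(4))
p("lid",[(318,209),(493,183),(519,317),(337,347)],.11)
p("bar",[(378,372),(489,353)],.105)
p("board",[(523,323),(644,292),(686,415),(560,449)],.018)
p("handle",[(370,177),(377,217)],.156)
p("nose",[(381,311),(424,301)],.141)
f=cv2.cvtColor(c["frame"],cv2.COLOR_RGB2BGR)
cv2.imwrite("pics/crop1.png",cv2.resize(f[105:245,195:340],None,fx=4,fy=4,interpolation=cv2.INTER_CUBIC))
E
```

```text
lid [[0.704, 0.109], [0.749, -0.143], [0.554, -0.177], [0.506, 0.074]] mean [ 0.6282 -0.0344]
bar [[0.473, 0.016], [0.503, -0.136]] mean [ 0.4882 -0.06  ]
board [[0.557, -0.204], [0.611, -0.395], [0.423, -0.447], [0.369, -0.256]] mean [ 0.49   -0.3255]
handle [[0.736, 0.033], [0.679, 0.022]] mean [0.7072 0.0275]
nose [[0.553, 0.013], [0.568, -0.044]] mean [ 0.5604 -0.0152]
```

View pics/crop1.png

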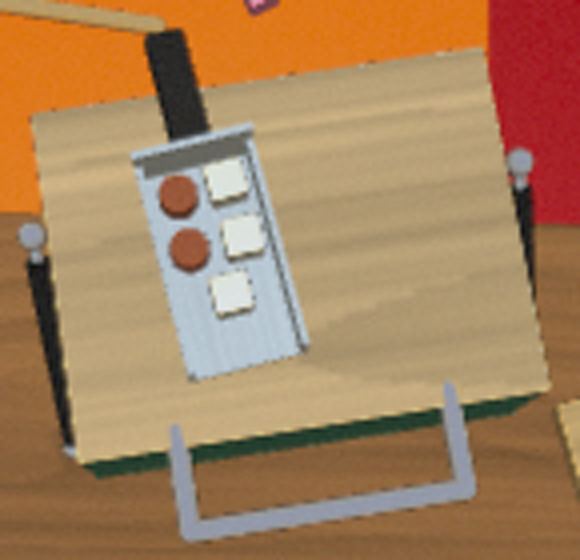

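```bash
python3 - <<'E'
from station import arm,camera
from h import *
from scipy.optimize import least_squares
c=camera("top")
px=np.array([(192,380),(308,350),(133,157),(253,127),(147,36),(182,29)])/4+np.array([195,105])
L=np.array([(.06,.033,.03),(.06,-.033,.03),(-.06,.033,.045),(-.06,-.033,.045),(-.122,.011,.045),(-.122,-.011,.045)])
def W(q,L):
    o=L.copy();a=q[2];o[:,0]=q[0]+np.cos(a)*L[:,0]-np.sin(a)*L[:,1];o[:,1]=q[1]+np.sin(a)*L[:,0]+np.cos(a)*L[:,1];o[:,2]+=.111;return o
# nose left/right: tray y+ is left of nose direction; nose points to robot(-x): y+ = world -y (image right)
L[:,1]*=-1
f=lambda q:(proj(c,W(q,L))-px).ravel()
r=least_squares(f,[.62,0,np.pi]);print(r.x,np.degrees(r.x[2]),f(r.x).round(1))
print("handle",W(r.x,np.array([[-.095,0,.034]])))
E
```

```text
[6.17785068e-01 1.37225265e-03 3.41610518e+00] 195.7284091578069 [-0.8 -0.1  0.7 -0.4 -0.2 -0.1  0.2 -0.1 -0.6  0.7  0.7 -0. ]
handle [[0.70922803 0.02712464 0.145     ]]
```

Request:
carry_out(motion=[[1, -3.4, -2.1, 0, 0], [1, -6.8, -4.2, 0, 0], [1, -10.2, -6.3, 0, 0], [1, -13.6, -8.4, 0, 0], [1, -17, -10.5, 0, 0]])

```text
clock: 0.62
position: [0.2949, 0.4598, 0.2312]
eef_rot: [-180.0, -0.0, 165.6]
contact_force: [1.2, -0.5, -0.0]
opening: 0.0855
gripper_force: 0.0
```

Request:
carry_out(motion=[[1, -3.4, -2.1, 0, 0], [1, -6.8, -4.2, 0, 0], [1, -10.2, -6.3, 0, 0], [1, -13.6, -8.4, 0, 0], [1, -17, -10.5, 0, 0]])

```text
clock: 1.03
position: [0.4336, 0.3156, 0.2313]
eef_rot: [180.0, -0.0, 165.6]
contact_force: [1.0, -0.0, 0.0]
opening: 0.0854
gripper_force: 0.0
```

Request:
carry_out(motion=[[1, -3.4, -2.1, 0, 0], [1, -6.8, -4.2, 0, 0], [1, -10.2, -6.3, 0, 0], [1, -13.6, -8.4, 0, 0], [1, -17, -10.5, 0, 0]])

```text
clock: 1.45
position: [0.5721, 0.1714, 0.2312]
eef_rot: [-180.0, -0.0, 165.6]
contact_force: [0.3, 0.2, -0.3]
opening: 0.0854
gripper_force: 0.0
```

Request:
carry_out(motion=[[1, -3.4, -2.1, 0, -0.11], [1, -6.8, -4.2, 0, -0.22], [1, -10.2, -6.3, 0, -0.33], [1, -13.6, -8.4, 0, -0.44], [1, -17, -10.5, 0, -0.527]])

```text
clock: 1.87
position: [0.7105, 0.0275, 0.231]
eef_rot: [180.0, -0.0, -164.0]
contact_force: [1.0, 0.7, -0.7]
opening: 0.0856
gripper_force: 0.0
```

```bash
cat >> h.py <<'E'
def to(st,pos,yaw=None):
    p=st["position"];psi=st["eef_rot"][2];Rm=R.from_euler('xyz',st["eef_rot"],degrees=True).as_matrix()
    d=Rm.T@(np.array(pos)-p)*100
    t=0 if yaw is None else np.radians((psi-yaw+180)%360-180)
    print("pos",p.round(4),"rot",st["eef_rot"].round(1),"t",round(st["clock"],2),"F",st["contact_force"].round(1),"M",st["wrist_torque"].round(2),"open",round(st["opening"],4),"gf",round(st["gripper_force"],1)); print("shift cm",d.round(2),"turn",round(t,3))
E
python3 - <<'E'
from station import arm,camera
from h import *
to(arm.state(),(.709,.027,.126),195.7)
c=camera("wrist");f=cv2.cvtColor(c["frame"],cv2.COLOR_RGB2BGR);cv2.imwrite("pics/w1.png",f)
E
```

```text
pos [0.7105 0.0275 0.231 ] rot [ 180.   -0. -164.] t 1.87 F [ 1.   0.7 -0.7] M [-0.01  0.01  0.01] open 0.0856 gf 0.0
shift cm [ 1.50e-01 -1.00e-02  1.05e+01] turn 0.006
```

View pics/w1.png

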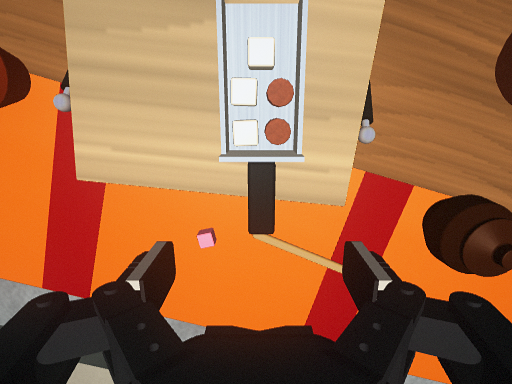

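The wrist view shows the handle at (261,198), midway between the fingers (about 261) and aligned with them, so I descend, grip and lift.

Request:
carry_out(motion=[[1, 0.1, 0, 3.5, 0], [1, 0.1, 0, 7, 0], [1, 0.1, 0, 9.5, 0], [1, 0.1, 0, 10.5, 0], [1, 0.1, 0, 10.5, 0]])

```text
clock: 2.33
position: [0.7061, 0.0292, 0.1225]
eef_rot: [179.8, -0.4, -164.2]
contact_force: [-0.2, 0.1, 1.0]
opening: 0.0851
gripper_force: 0.0
```

Request:
carry_out(motion=[[0, 0, 0, 0, 0], [0, 0, 0, 0, 0], [0, 0, 0, 0, 0], [0, 0, 0, 0, 0], [0, 0, 0, 0, 0]])

```text
clock: 2.75
position: [0.7094, 0.0289, 0.128]
eef_rot: [-179.9, 0.1, -164.2]
contact_force: [-0.2, -0.5, 0.9]
opening: 0.0254
gripper_force: 0.0
```

Request:
carry_out(motion=[[0, 0, 0, 0, 0], [0, 0, 0, 0, 0], [0, 0, 0, -0.3, 0], [0, 0, 0, -0.7, 0], [0, 0, 0, -1.2, 0]])

```text
clock: 3.17
position: [0.7077, 0.0289, 0.1372]
eef_rot: [179.9, -0.1, -164.2]
contact_force: [-0.8, -0.1, -2.5]
opening: 0.0209
gripper_force: 59.8
```

```bash
python3 - <<'E'
from station import arm,camera
from h import *
to(arm.state(),(.709,.027,.126),195.7)
fs=[cv2.cvtColor(camera(n)["frame"],cv2.COLOR_RGB2BGR) for n in("wrist","scene")]
cv2.imwrite("pics/g1.png",np.vstack([cv2.resize(fs[0],(400,300)),cv2.resize(fs[1][130:250,170:330],(400,300))]))
E
```

```text
pos [0.7077 0.0289 0.1372] rot [ 1.799e+02 -1.000e-01 -1.642e+02] t 3.17 F [-0.8 -0.1 -2.5] M [ 0.07 -0.23  0.02] open 0.0209 gf 59.8
shift cm [-0.08 -0.22  1.12] turn 0.001
```

View pics/g1.png

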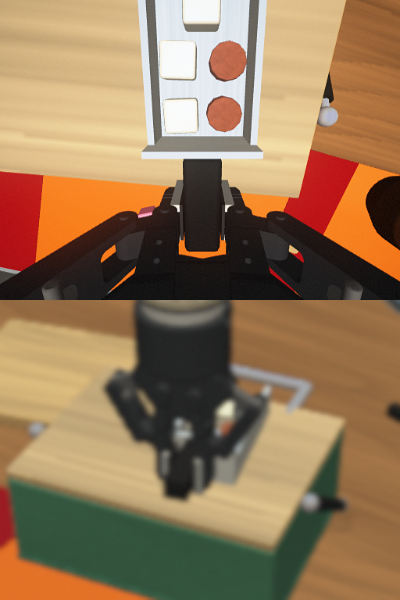

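Request:
carry_out(motion=[[0, 0, 0, -1.0, 0.02], [0, 0, 0, -3, 0.08], [0, 0, 0, -5.5, 0.17], [0, 0, 0, -8, 0.27], [0, 0, 0, -10, 0.38]])

```text
clock: 3.68
position: [0.709, 0.0287, 0.2406]
eef_rot: [-180.0, 0.1, 173.7]
contact_force: [0.1, -0.4, -2.7]
opening: 0.021
gripper_force: 59.8
```

Request:
carry_out(motion=[[0, 0, 0, -1.0, 0.12], [0, 0, 0, -1, 0.24], [0, 0, 0, -1, 0.36], [0, 0, 0, -1, 0.48], [0, 0, 0, -1, 0.6]])

```text
clock: 4.1
position: [0.7083, 0.0287, 0.2487]
eef_rot: [-180.0, -0.0, 139.2]
contact_force: [-0.7, 0.6, -3.6]
opening: 0.021
gripper_force: 59.8
```

Request:
carry_out(motion=[[0, 0, 0, 0, 0.12], [0, 0, 0, 0, 0.24], [0, 0, 0, 0, 0.36], [0, 0, 0, 0, 0.48], [0, 0, 0, 0, 0.59]])

```text
clock: 4.52
position: [0.7082, 0.0287, 0.2485]
eef_rot: [-179.9, 0.0, 105.4]
contact_force: [0.1, -1.2, -1.4]
opening: 0.0214
gripper_force: 59.8
```

```bash
python3 - <<'E'
from station import arm,camera
from h import *
to(arm.state(),(.516,-.417,.245),105.7)
c=camera("wrist");f=cv2.cvtColor(c["frame"],cv2.COLOR_RGB2BGR);cv2.imwrite("pics/w2.png",cv2.resize(f,(400,300)))
E
```

```text
pos [0.7082 0.0287 0.2485] rot [-179.9    0.   105.4] t 4.52 F [ 0.1 -1.2 -1.4] M [-0.22 -0.02  0.01] open 0.0214 gf 59.8
shift cm [-37.84 -30.39   0.39] turn -0.005
```

View pics/w2.png

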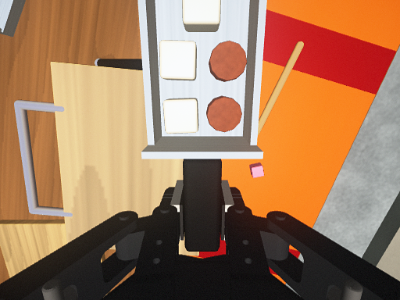

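Request:
carry_out(motion=[[0, -0.7, -0.55, 0, 0], [0, -2.1, -1.7, 0, 0], [0, -4.1, -3.3, 0, 0], [0, -6.5, -5.2, 0, 0], [0, -9, -7.2, 0, 0]])

```text
clock: 4.98
position: [0.663, -0.0783, 0.2484]
eef_rot: [-180.0, 0.0, 106.1]
contact_force: [-0.4, -0.7, -2.5]
opening: 0.0211
gripper_force: 59.8
```

Request:
carry_out(motion=[[0, -2.5, -2, 0, 0], [0, -5, -4, 0, 0], [0, -7.5, -6, 0, 0], [0, -10, -8, 0, 0], [0, -12.5, -10, 0, 0]])

```text
clock: 5.4
position: [0.6003, -0.2268, 0.2487]
eef_rot: [-180.0, 0.0, 106.0]
contact_force: [0.5, -1.0, -2.8]
opening: 0.021
gripper_force: 59.8
```

Request:
carry_out(motion=[[0, -2.5, -2, 0, 0], [0, -5, -4, 0, 0], [0, -7.3, -5.9, 0, 0], [0, -9.3, -7.5, 0, 0], [0, -11, -8.9, 0, 0]])

```text
clock: 5.82
position: [0.5443, -0.3575, 0.2487]
eef_rot: [-180.0, 0.1, 105.9]
contact_force: [-0.2, 0.2, -2.7]
opening: 0.0208
gripper_force: 59.8
```

Request:
carry_out(motion=[[0, -1.6, -1.3, 0, 0], [0, -3, -2.4, 0, 0], [0, -4.2, -3.4, 0, 0], [0, -5, -4, 0, 0], [0, -5.3, -4.3, 0, 0]])

```text
clock: 6.23
position: [0.5182, -0.4195, 0.2484]
eef_rot: [-180.0, 0.0, 105.8]
contact_force: [1.0, 0.5, -2.8]
opening: 0.0209
gripper_force: 59.8
```

```bash
python3 - <<'E'
from station import arm,camera
from h import *
to(arm.state(),(.516,-.417,.036),105.7)
c=camera("top");f=cv2.cvtColor(c["frame"],cv2.COLOR_RGB2BGR);cv2.imwrite("pics/t2.png",cv2.resize(f,(800,600)))
E
```

```text
pos [ 0.5182 -0.4195  0.2484] rot [-180.     0.   105.8] t 6.23 F [ 1.   0.5 -2.8] M [-0.19 -0.02  0.03] open 0.0209 gf 59.8
shift cm [ 0.32 -0.14 21.24] turn 0.001
```

View pics/t2.png

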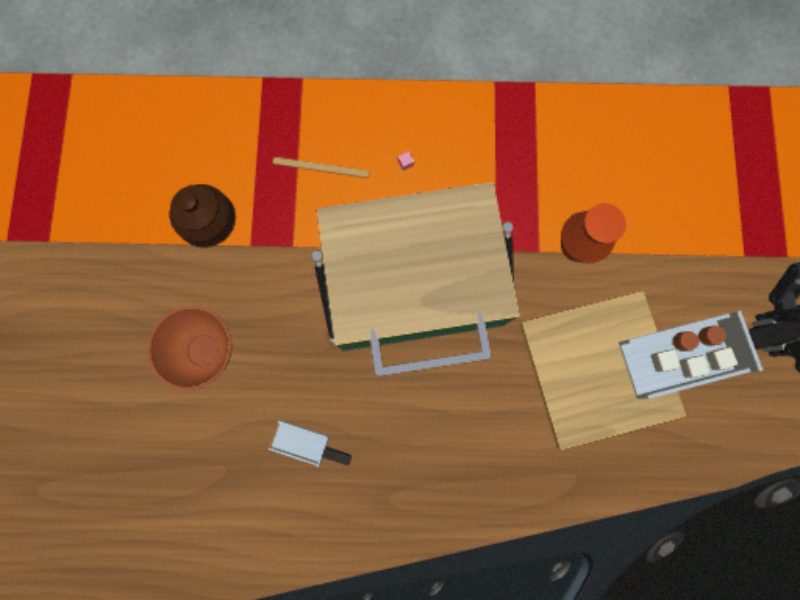

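The top view shows all five props in the tray, whose middle sits at about (685,355) in the air above the board (605,370). I lower it slowly.

Request:
carry_out(motion=[[0, 0, 0, 1, 0], [0, 0.1, 0, 3, 0], [0, 0.2, 0, 5.5, 0], [0, 0.3, 0, 8, 0], [0, 0.3, 0, 10.5, 0]])

```text
clock: 6.7
position: [0.5188, -0.4128, 0.1418]
eef_rot: [180.0, -0.1, 105.9]
contact_force: [-0.4, 0.1, -2.7]
opening: 0.0209
gripper_force: 59.8
```

Request:
carry_out(motion=[[0, 0, 0, 2.5, 0], [0, 0, 0, 5, 0], [0, 0, 0, 7.2, 0], [0, 0, 0, 8.8, 0], [0, 0, 0, 9.6, 0]])

```text
clock: 7.12
position: [0.5176, -0.4118, 0.0439]
eef_rot: [-179.9, -0.3, 105.9]
contact_force: [0.5, 0.5, -2.7]
opening: 0.0208
gripper_force: 59.8
```

Request:
carry_out(motion=[[0, 0, 0, 0.2, 0], [0, 0, 0, 0.4, 0], [0, 0, 0, 0.6, 0], [0, 0, 0, 0.8, 0], [0, 0, 0, 0.9, 0]])

```text
clock: 7.53
position: [0.5189, -0.4153, 0.0393]
eef_rot: [179.9, 0.1, 105.8]
contact_force: [0.5, -0.5, -3.6]
opening: 0.0213
gripper_force: 59.8
```

```bash
python3 - <<'E'
from station import arm,camera
from h import *
to(arm.state(),(.516,-.417,.0345),105.7)
E
```

```text
pos [ 0.5189 -0.4153  0.0393] rot [1.799e+02 1.000e-01 1.058e+02] t 7.53 F [ 0.5 -0.5 -3.6] M [-0.27 -0.06  0.05] open 0.0213 gf 59.8
shift cm [-0.09 -0.32  0.48] turn 0.002
```

Request:
carry_out(motion=[[0, 0, 0, 0.1, 0], [0, 0, 0, 0.2, 0], [0, 0, 0, 0.3, 0], [0, 0, 0, 0.4, 0], [0, 0, 0, 0.4, 0]])

```text
clock: 7.95
position: [0.5185, -0.4151, 0.0355]
eef_rot: [180.0, 0.0, 105.8]
contact_force: [-0.3, 0.5, 3.0]
opening: 0.0212
gripper_force: 60.7
```

```bash
python3 - <<'E'
from station import arm,camera
from h import *
to(arm.state(),(.516,-.417,.0345),105.7)
fs=[cv2.cvtColor(camera(n)["frame"],cv2.COLOR_RGB2BGR) for n in("wrist","scene")]
cv2.imwrite("pics/g2.png",np.vstack([cv2.resize(fs[0],(400,300)),cv2.resize(fs[1][100:220,120:280],(400,300))]))
E
```

```text
pos [ 0.5185 -0.4151  0.0355] rot [180.    0.  105.8] t 7.95 F [-0.3  0.5  3. ] M [ 0.13  0.16 -0.01] open 0.0212 gf 60.7
shift cm [-0.12 -0.29  0.1 ] turn 0.002
```

View pics/g2.png

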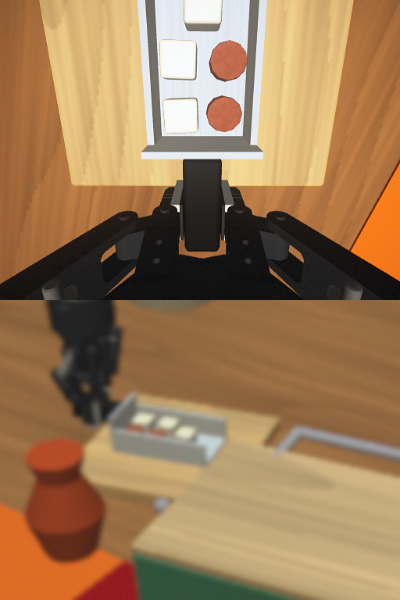

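The tray rests on the board with 3 N contact and all the props inside. While it is supported I test whether a partial opening command eases the grip.

Request:
carry_out(motion=[[0.24, 0, 0, 0, 0], [0.24, 0, 0, 0, 0], [0.24, 0, 0, 0, 0]])

```text
clock: 8.3
position: [0.5185, -0.4151, 0.0354]
eef_rot: [180.0, 0.0, 105.8]
contact_force: [-1.4, -0.1, 5.9]
opening: 0.0208
gripper_force: 61.0
```

Request:
carry_out(motion=[[0.255, 0, 0, 0, 0], [0.255, 0, 0, 0, 0], [0.255, 0, 0, 0, 0]])

```text
clock: 8.55
position: [0.5185, -0.4152, 0.0352]
eef_rot: [180.0, 0.0, 105.8]
contact_force: [-0.7, -0.1, 6.0]
opening: 0.0217
gripper_force: 11.9
```

Request:
carry_out(motion=[[0.27, 0, 0, 0, 0], [0.27, 0, 0, 0, 0], [0.27, 0, 0, 0, 0]])

```text
clock: 8.8
position: [0.5183, -0.4147, 0.0339]
eef_rot: [180.0, -0.0, 105.8]
contact_force: [0.2, -0.2, 0.2]
opening: 0.0226
gripper_force: 0.0
```

Request:
carry_out(motion=[[0.7, 0, 0, 0, 0], [0.7, 0, 0, 0, 0], [0.7, 0, 0, 0, 0], [0.7, 0, 0, 0, 0]])

```text
clock: 9.13
position: [0.5183, -0.4148, 0.0342]
eef_rot: [-180.0, -0.0, 105.8]
contact_force: [-0.4, -0.3, -0.2]
opening: 0.0597
gripper_force: 0.0
```

Request:
carry_out(motion=[[0.7, 0, 0, -1, 0], [0.7, 0, 0, -4, 0], [0.7, 0, 0, -8, 0], [0.7, 0, 0, -12, 0], [0.7, 0, 0, -16, 0]])

```text
clock: 9.55
position: [0.5181, -0.4145, 0.1965]
eef_rot: [-180.0, -0.0, 105.8]
contact_force: [0.7, -0.5, 0.9]
opening: 0.0591
gripper_force: 0.0
```

Request:
carry_out(motion=[[0.42, 3.5, 0.65, -2, 0], [0.42, 7, 1.3, -2, 0], [0.42, 10.5, 2, -2, 0], [0.42, 14, 2.65, -2, 0], [0.42, 17.5, 3.3, -2, 0]])

```text
clock: 9.97
position: [0.502, -0.236, 0.2155]
eef_rot: [179.9, 0.1, 105.8]
contact_force: [0.7, -0.4, -1.2]
opening: 0.0362
gripper_force: 0.0
```

Request:
carry_out(motion=[[0.42, 3.5, 0.65, 0, 0], [0.42, 7, 1.3, 0, 0], [0.42, 10.5, 2, 0, 0.03], [0.42, 14, 2.65, 0, 0.06], [0.42, 17.4, 3.35, 0, 0.087]])

```text
clock: 10.38
position: [0.4867, -0.0592, 0.2152]
eef_rot: [179.9, 0.0, 100.7]
contact_force: [-0.1, -0.8, -0.8]
opening: 0.0358
gripper_force: 0.0
```

```bash
python3 - <<'E'
from station import arm,camera
from h import *
to(arm.state(),(.487,-.0605,.086),100.8)
fs=[cv2.cvtColor(camera(n)["frame"],cv2.COLOR_RGB2BGR) for n in("wrist","top")]
cv2.imwrite("pics/g3.png",np.vstack([fs[0],fs[1]])[:, :][::1] if 0 else np.hstack([cv2.resize(f,(400,300)) for f in fs]))
E
```

```text
pos [ 0.4867 -0.0592  0.2152] rot [179.9   0.  100.7] t 10.38 F [-0.1 -0.8 -0.8] M [ 0.    0.03 -0.  ] open 0.0358 gf 0.0
shift cm [-0.13 -0.   12.92] turn -0.001
```

View pics/g3.png

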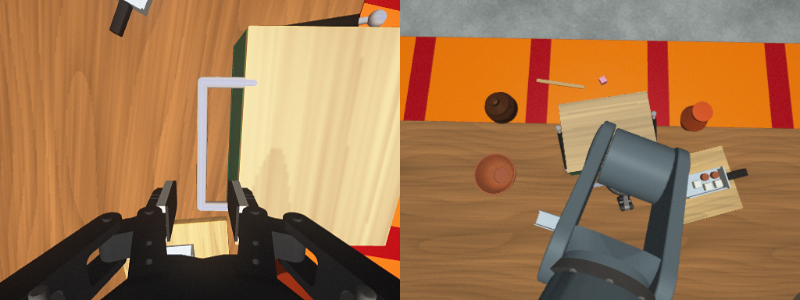

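Request:
carry_out(motion=[[0.42, 0, 0, 3.5, 0], [0.42, 0, 0, 7, 0], [0.42, 0, 0, 10, 0], [0.42, 0, 0, 12, 0], [0.42, 0, 0, 12.5, 0]])

```text
clock: 10.9
position: [0.4857, -0.0609, 0.087]
eef_rot: [-179.7, -0.1, 100.8]
contact_force: [-0.9, -0.3, -0.9]
opening: 0.0361
gripper_force: 0.0
```

Request:
carry_out(motion=[[0.42, 0, 0, 0, 0], [0.1, 0, 0, 0, 0], [0.1, 0, 0, 0, 0], [0.1, 0, 0, 0, 0], [0.1, 0, 0, 0, 0]])

```text
clock: 11.32
position: [0.4868, -0.0618, 0.0908]
eef_rot: [-180.0, 0.1, 100.9]
contact_force: [-2.7, -4.2, 0.5]
opening: 0.0098
gripper_force: 58.4
```

```bash
python3 - <<'E'
from station import arm,camera
from h import *
to(arm.state(),(.487,-.0605,.090),100.8)
E
```

```text
pos [ 0.4868 -0.0618  0.0908] rot [-1.800e+02  1.000e-01  1.009e+02] t 11.32 F [-2.7 -4.2  0.5] M [-0.63  0.53 -0.11] open 0.0098 gf 58.4
shift cm [0.12 0.04 0.08] turn 0.001
```

Request:
carry_out(motion=[[0.1, 0, 0, -0.5, 0], [0.1, 0, 0.07, -1.3, 0], [0.1, 0, 0.17, -2.44, 0], [0.1, 0, 0.35, -3.65, 0], [0.1, 0, 0.58, -4.86, 0]])

```text
clock: 11.73
position: [0.4923, -0.0608, 0.1393]
eef_rot: [-179.9, 0.1, 100.9]
contact_force: [-1.8, -5.6, -1.8]
opening: 0.0099
gripper_force: 57.7
```

```bash
python3 - <<'E'
from station import arm,camera
from h import *
to(arm.state(),(.487,-.0605,.090),100.8)
fs=[cv2.cvtColor(camera(n)["frame"],cv2.COLOR_RGB2BGR) for n in("wrist","scene")]
cv2.imwrite("pics/g4.png",np.hstack([cv2.resize(f,(400,300)) for f in fs]))
E
```

```text
pos [ 0.4923 -0.0608  0.1393] rot [-1.799e+02  1.000e-01  1.009e+02] t 11.73 F [-1.8 -5.6 -1.8] M [-0.97  0.52 -0.09] open 0.0099 gf 57.7
shift cm [ 0.14 -0.5   4.93] turn 0.001
```

View pics/g4.png

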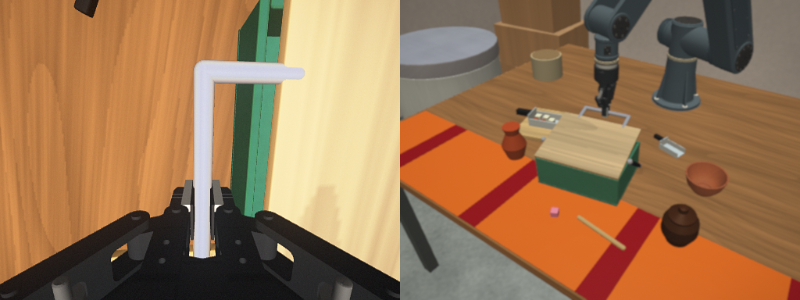

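Request:
carry_out(motion=[[0.1, 0, 0.66, -2.36, 0], [0.1, 0, 1.54, -4.64, 0], [0.1, 0, 2.65, -6.82, 0], [0.1, 0, 3.97, -8.88, 0], [0.1, 0, 5.5, -10.8, 0]])

```text
clock: 12.25
position: [0.5444, -0.0515, 0.2486]
eef_rot: [-179.7, 0.2, 100.9]
contact_force: [-4.5, -8.6, 1.6]
opening: 0.0099
gripper_force: 55.6
```

Request:
carry_out(motion=[[0.1, 0, 1.7, -1.75, 0], [0.1, 0, 3.57, -3.33, 0], [0.1, 0, 5.59, -4.72, 0], [0.1, 0, 7.74, -5.89, 0], [0.1, 0, 9.0, -6.5, 0]])

```text
clock: 12.67
position: [0.637, -0.0347, 0.3179]
eef_rot: [179.7, 0.4, 100.8]
contact_force: [-4.0, -6.1, -0.9]
opening: 0.0095
gripper_force: 53.5
```

```bash
python3 - <<'E'
from station import arm,camera
from h import *
to(arm.state(),(.487,-.0605,.090),100.8)
c=camera("top");fs=[cv2.cvtColor(camera(n)["frame"],cv2.COLOR_RGB2BGR) for n in("wrist","scene")]
cv2.imwrite("pics/g5.png",np.hstack([cv2.resize(f,(400,300)) for f in fs]))
E
```

```text
pos [ 0.637  -0.0347  0.3179] rot [179.7   0.4 100.8] t 12.67 F [-4.  -6.1 -0.9] M [-0.56  0.52 -0.08] open 0.0095 gf 53.5
shift cm [  0.44 -15.34  22.71] turn 0.0
```

View pics/g5.png

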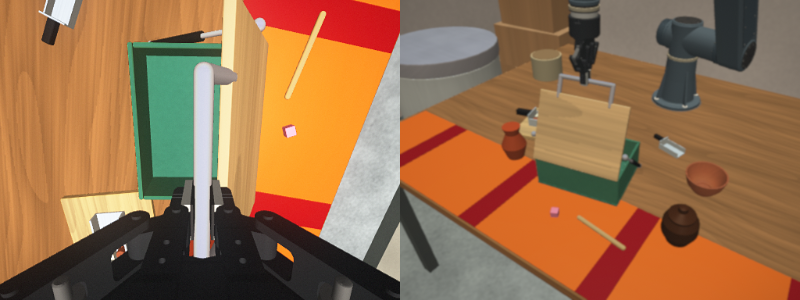

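Request:
carry_out(motion=[[0.5, 0, 0.5, 0, 0], [0.5, 0, 1.2, -0.3, 0], [0.5, 0, 1.6, -0.5, 0], [0.5, 0, 1.6, -0.5, 0], [0.5, 0, 1.6, -0.5, 0]])

```text
clock: 13.23
position: [0.6516, -0.0291, 0.3161]
eef_rot: [179.9, -0.0, 100.9]
contact_force: [1.6, 0.5, 1.2]
opening: 0.0427
gripper_force: 0.7
```

Request:
carry_out(motion=[[0.5, 0, 0, -1, 0], [0.5, 0, 0, -3, 0], [0.5, 0, 0, -5, 0], [0.5, 0, 0, -7, 0], [0.5, 0, 0, -8, 0]])

```text
clock: 13.65
position: [0.6513, -0.0296, 0.399]
eef_rot: [179.9, 0.1, 100.8]
contact_force: [-0.5, 0.1, 0.9]
opening: 0.0425
gripper_force: 0.0
```

Request:
carry_out(motion=[[0.5, 0, -3.5, 0, 0], [0.5, 0, -7, 0, 0], [0.5, 0, -10.5, 0, 0], [0.5, 0, -14, 0, 0], [0.5, 0, -17, 0, 0]])

```text
clock: 14.07
position: [0.481, -0.0612, 0.3955]
eef_rot: [-179.9, -0.1, 100.8]
contact_force: [0.6, 0.1, 0.7]
opening: 0.043
gripper_force: 0.0
```

```bash
python3 - <<'E'
from station import arm,camera
from h import *
to(arm.state(),(.518,-.415,.2),105.8)
c=camera("top");np.savez("pics/t6.npz",**{k:np.array(v) for k,v in c.items()})
ch=np.array([.628,-.034,0]);a=np.radians(10.8)
X=np.array([np.cos(a),np.sin(a),0]);Y=np.array([-X[1],X[0],0]);Z=np.array([0,0,1])
f=c["frame"];g=cv2.cvtColor(f,cv2.COLOR_RGB2HSV)
# lid: compare predicted outlines for several angles: fraction of tan lid pixels inside / green visible
wood=((g[...,0]>10)&(g[...,0]<25)&(g[...,2]>165)&(g[...,1]<140)).astype(np.uint8)
for th in(0.9,1.1,1.2,1.3):
    d=-np.cos(th)*X+np.sin(th)*Z; h=ch+.1*X+.1*Z
    bar=[h+.245*d+y*Y for y in(-.075,.075)]; edge=[h+.2*d+y*Y for y in(-.13,.13)]+[h+y*Y for y in(.13,-.13)]
    m=np.zeros(wood.shape,np.uint8);cv2.fillPoly(m,[proj(c,edge).astype(int)],1)
    print(th,proj(c,bar).round().tolist(),proj(c,edge).round().tolist(),"woodfrac",wood[m>0].mean().round(2))
E
```

```text
pos [ 0.481  -0.0612  0.3955] rot [-1.799e+02 -1.000e-01  1.008e+02] t 14.07 F [0.6 0.1 0.7] M [0.01 0.07 0.05] open 0.043 gf 0.0
shift cm [-35.46  -2.97  19.52] turn -0.087
0.9 [[320.0, 165.0], [232.0, 180.0]] [[343.0, 150.0], [200.0, 174.0], [203.0, 136.0], [315.0, 118.0]] woodfrac 0.01
1.1 [[318.0, 137.0], [227.0, 152.0]] [[342.0, 129.0], [195.0, 152.0], [203.0, 136.0], [315.0, 118.0]] woodfrac 0.0
1.2 [[316.0, 122.0], [224.0, 137.0]] [[341.0, 117.0], [193.0, 141.0], [203.0, 136.0], [315.0, 118.0]] woodfrac 0.0
1.3 [[314.0, 107.0], [222.0, 121.0]] [[340.0, 105.0], [191.0, 129.0], [203.0, 136.0], [315.0, 118.0]] woodfrac 0.0
```

The lid appears to be near its stop, which I'll confirm by image code once the arm is clear. I've used up the picture budget, so all further checks are numeric. Now back to above the tray handle.

Request:
carry_out(motion=[[0.7, -3.6, -0.3, 0.8, 0], [0.7, -7.2, -0.6, 1.8, 0], [0.7, -10.8, -0.9, 2.8, 0], [0.7, -14.4, -1.2, 4, 0], [0.7, -18, -1.5, 5.5, 0]])

```text
clock: 14.53
position: [0.5031, -0.2426, 0.3411]
eef_rot: [180.0, 0.0, 100.8]
contact_force: [-0.1, -0.5, 1.0]
opening: 0.0598
gripper_force: 0.0
```

Request:
carry_out(motion=[[0.7, -3.5, -0.3, 2, 0], [0.7, -7, -0.6, 5, 0], [0.7, -10.5, -0.9, 8, -0.03], [0.7, -14, -1.2, 11, -0.06], [0.7, -17.5, -1.5, 14, -0.087]])

```text
clock: 14.95
position: [0.5195, -0.4033, 0.2111]
eef_rot: [-180.0, -0.1, 105.9]
contact_force: [0.7, -0.7, 0.8]
opening: 0.0599
gripper_force: 0.0
```

```bash
python3 - <<'E'
from station import arm,camera
from h import *
to(arm.state(),(.5183,-.4148,.035),105.8)
ch=np.array([.628,-.034,0]);a=np.radians(10.8)
X=np.array([np.cos(a),np.sin(a),0]);Y=np.array([-X[1],X[0],0]);Z=np.array([0,0,1])
for n in("top","scene"):
    c=camera(n);f=c["frame"];hsv=cv2.cvtColor(f,cv2.COLOR_RGB2HSV)
    for th in(1.0,1.1,1.2,1.25,1.3):
        d=-np.cos(th)*X+np.sin(th)*Z; h=ch+.1*X+.1*Z
        q=[h+.245*d+y*Y for y in np.linspace(-.06,.06,25)]
        u=proj(c,q).round().astype(int);u=np.clip(u,0,[511,383]);s=hsv[u[:,1],u[:,0]]
        print(n,th,u[12],"median S,V on bar line",np.median(s[:,1]),np.median(s[:,2]))
# tray: blue-grey pixels & props on board
c=camera("top");hsv=cv2.cvtColor(c["frame"],cv2.COLOR_RGB2HSV)
w=np.array([.49,-.3255]);u=proj(c,[[*w,.03]])[0];print("board centre px",u.round())
y0,x0=int(u[1])-45,int(u[0])-45
sub=hsv[y0:y0+90,x0:min(512,x0+130)]
gray=((sub[...,1]<60)&(sub[...,2]>120)).astype(np.uint8)
n,_,st,ce=cv2.connectedComponentsWithStats(gray)
for i in range(1,n):
    if st[i,4]>30: print("tray blob",st[i],ray(c,(ce[i]+[x0,y0]),.04).round(3))
red=((sub[...,0]<10)&(sub[...,1]>140)&(sub[...,2]<190)).astype(np.uint8)
n,_,st,ce=cv2.connectedComponentsWithStats(red)
for i in range(1,n):
    if st[i,4]>8: print("red",st[i],ray(c,(ce[i]+[x0,y0]),.042).round(3))
E
```

```text
pos [ 0.5195 -0.4033  0.2111] rot [-1.800e+02 -1.000e-01  1.059e+02] t 14.95 F [ 0.7 -0.7  0.8] M [-0.03 -0.01  0.  ] open 0.0599 gf 0.0
shift cm [-1.1  -0.42 17.6 ] turn 0.001
top 1.0 [274 159] median S,V on bar line 122.0 126.0
top 1.1 [273 145] median S,V on bar line 124.0 126.0
top 1.2 [270 129] median S,V on bar line 107.0 68.0
top 1.25 [269 122] median S,V on bar line 113.0 91.0
top 1.3 [268 114] median S,V on bar line 103.0 206.0
scene 1.0 [246 105] median S,V on bar line 8.0 158.0
scene 1.1 [242 103] median S,V on bar line 35.0 158.0
scene 1.2 [238 103] median S,V on bar line 8.0 158.0
scene 1.25 [235 103] median S,V on bar line 8.0 162.0
scene 1.3 [233 104] median S,V on bar line 5.0 152.0
board centre px [388. 236.]
tray blob [70 23 12 28 78] [ 0.511 -0.392  0.04 ]
tray blob [  17   24   60   40 1264] [ 0.49  -0.316  0.04 ]
red [56 30 10  8 54] [ 0.519 -0.357  0.042]
red [43 32 10  8 55] [ 0.512 -0.325  0.042]
```

```bash
python3 - <<'E'
from station import arm,camera
from h import *
ch=np.array([.628,-.034,0]);a=np.radians(10.8)
X=np.array([np.cos(a),np.sin(a),0]);Y=np.array([-X[1],X[0],0]);Z=np.array([0,0,1])
for nm in("top","scene"):
    c=camera(nm);hsv=cv2.cvtColor(c["frame"],cv2.COLOR_RGB2HSV).astype(int)
    if nm=="top":
        for col in(255,268,280):
            print(col,[(v,*hsv[v,col]) for v in range(92,150,3)])
    S=hsv[...,1]
    for th in np.arange(1.0,1.36,.05):
        d=-np.cos(th)*X+np.sin(th)*Z; n=-np.sin(th)*X-np.cos(th)*Z; h=ch+.1*X+.1*Z
        for off in(0.005,):
            q=[h+r*d-off*n*-1+y*Y for r in(.24,.245,.25) for y in np.linspace(-.07,.07,40)]+[h+r*d+y*Y for r in np.linspace(.205,.245,12) for y in(-.075,.075)]
            u=proj(c,q).round().astype(int);u=np.clip(u,0,[511,383])
            s=hsv[u[:,1],u[:,0]];print(nm,round(th,2),"grey frac",np.mean((s[:,1]<50)&(s[:,2]>90)).round(2), "arms",np.mean((s[-24:,1]<50)&(s[-24:,2]>90)).round(2))
E
```

```text
255 [(92, np.int64(15), np.int64(222), np.int64(234)), (95, np.int64(15), np.int64(230), np.int64(234)), (98, np.int64(15), np.int64(225), np.int64(232)), (101, np.int64(173), np.int64(108), np.int64(226)), (104, np.int64(11), np.int64(184), np.int64(176)), (107, np.int64(13), np.int64(53), np.int64(183)), (110, np.int64(110), np.int64(34), np.int64(185)), (113, np.int64(14), np.int64(19), np.int64(151)), (116, np.int64(19), np.int64(99), np.int64(203)), (119, np.int64(18), np.int64(110), np.int64(97)), (122, np.int64(18), np.int64(110), np.int64(90)), (125, np.int64(17), np.int64(131), np.int64(101)), (128, np.int64(78), np.int64(116), np.int64(125)), (131, np.int64(70), np.int64(95), np.int64(70)), (134, np.int64(69), np.int64(96), np.int64(72)), (137, np.int64(68), np.int64(94), np.int64(68)), (140, np.int64(70), np.int64(106), np.int64(65)), (143, np.int64(78), np.int64(125), np.int64(126)), (146, np.int64(78), np.int64(123), np.int64(126)), (149, np.int64(78), np.int64(131), np.int64(128))]
268 [(92, np.int64(15), np.int64(228), np.int64(234)), (95, np.int64(15), np.int64(227), 
[... 1769 characters left out ...]
p.int64(123)), (143, np.int64(79), np.int64(128), np.int64(126)), (146, np.int64(78), np.int64(125), np.int64(122)), (149, np.int64(78), np.int64(121), np.int64(124))]
top 1.0 grey frac 0.0 arms 0.0
top 1.05 grey frac 0.0 arms 0.0
top 1.1 grey frac 0.0 arms 0.0
top 1.15 grey frac 0.0 arms 0.0
top 1.2 grey frac 0.0 arms 0.0
top 1.25 grey frac 0.0 arms 0.0
top 1.3 grey frac 0.0 arms 0.0
top 1.35 grey frac 1.0 arms 1.0
scene 1.0 grey frac 0.5 arms 0.12
scene 1.05 grey frac 0.51 arms 0.12
scene 1.1 grey frac 0.47 arms 0.17
scene 1.15 grey frac 0.48 arms 0.12
scene 1.2 grey frac 0.56 arms 0.12
scene 1.25 grey frac 0.59 arms 0.17
scene 1.3 grey frac 0.81 arms 1.0
scene 1.35 grey frac 0.74 arms 1.0
```

The bar lies at column 268, row 108 in the top image, which matches a lid angle of about 1.3, so the lid is at its stop. The tray and both red props are where I left them.

Request:
carry_out(motion=[[0.7, 0, 0, 3, 0], [0.7, 0, 0, 6.5, 0], [0.7, 0, 0, 9, 0], [0.7, 0, 0, 10, 0], [0.7, 0, 0, 10, 0]])

```text
clock: 15.62
position: [0.5194, -0.3999, 0.112]
eef_rot: [-179.9, -0.2, 105.9]
contact_force: [0.4, 0.2, -0.6]
opening: 0.0598
gripper_force: 0.0
```

```bash
python3 - <<'E'
from station import arm,camera
from h import *
to(arm.state(),(.5183,-.4148,.035),105.8)
E
```

```text
pos [ 0.5194 -0.3999  0.112 ] rot [-179.9   -0.2  105.9] t 15.62 F [ 0.4  0.2 -0.6] M [-0.01  0.03 -0.  ] open 0.0598 gf 0.0
shift cm [-1.43 -0.51  7.69] turn 0.002
```

Request:
carry_out(motion=[[0.7, -0.7, -0.25, 0, 0], [0.7, -1.4, -0.5, 2, 0], [0.7, -1.4, -0.5, 5, 0], [0.7, -1.4, -0.5, 7, 0], [0.7, -1.4, -0.5, 7.7, 0]])

```text
clock: 16.03
position: [0.5189, -0.4175, 0.0356]
eef_rot: [-180.0, 0.0, 105.8]
contact_force: [-0.7, 0.8, -0.9]
opening: 0.0596
gripper_force: 0.0
```

Request:
carry_out(motion=[[0.7, 0, 0, 0, 0], [0, 0, 0, 0, 0], [0, 0, 0, 0, 0], [0, 0, 0, 0, 0], [0, 0, 0, 0, 0]])

```text
clock: 16.45
position: [0.5199, -0.4181, 0.038]
eef_rot: [179.9, 0.2, 105.8]
contact_force: [-1.3, -0.6, 5.4]
opening: 0.021
gripper_force: 59.7
```

Request:
carry_out(motion=[[0, 0, 0, 0, 0], [0, 0, 0, 0, 0], [0, 0, 0, 0, 0]])

```text
clock: 16.7
position: [0.5199, -0.4182, 0.0379]
eef_rot: [179.9, 0.2, 105.8]
contact_force: [0.1, 0.8, 6.5]
opening: 0.0209
gripper_force: 59.8
```

```bash
python3 - <<'E'
from station import arm,camera
from h import *
to(arm.state(),(.5999,-.1004,.221),100.8)
E
```

```text
pos [ 0.5199 -0.4182  0.0379] rot [179.9   0.2 105.8] t 16.7 F [0.1 0.8 6.5] M [0.11 0.16 0.09] open 0.0209 gf 59.8
shift cm [ 28.32  16.4  -18.38] turn 0.088
```

Request:
carry_out(motion=[[0, 0, 0, -0.6, 0], [0, 0, 0, -2, 0], [0, 0, 0, -4.2, 0], [0, 0, 0, -6.9, 0], [0, 0, 0, -9.6, 0]])

```text
clock: 17.12
position: [0.5183, -0.4163, 0.1325]
eef_rot: [-180.0, -0.1, 105.8]
contact_force: [0.8, -0.9, -2.8]
opening: 0.0208
gripper_force: 58.9
```

Request:
carry_out(motion=[[0, 0, 0, -2.7, 0], [0, 0, 0, -5.2, 0], [0, 0, 0, -7.3, 0], [0, 0, 0, -8.7, 0], [0, 0, 0, -9.2, 0]])

```text
clock: 17.53
position: [0.5197, -0.4177, 0.2276]
eef_rot: [179.9, 0.3, 105.8]
contact_force: [0.5, -0.3, -3.6]
opening: 0.0208
gripper_force: 58.9
```

Request:
carry_out(motion=[[0, 0.4, 0, 0, 0], [0, 1.3, 0, 0, 0], [0, 2.7, 0, 0, 0], [0, 4.6, 0, 0, 0], [0, 6.8, 0, 0, 0]])

```text
clock: 17.95
position: [0.499, -0.3499, 0.2216]
eef_rot: [-179.9, -0.2, 105.8]
contact_force: [-0.2, -0.6, -2.6]
opening: 0.0211
gripper_force: 58.9
```

Request:
carry_out(motion=[[0, 2.4, 0, 0, 0], [0, 4.8, 0, 0, 0], [0, 7.2, 0, 0, 0], [0, 9.6, 0, 0, 0], [0, 12, 0, 0, 0]])

```text
clock: 18.37
position: [0.4656, -0.2333, 0.222]
eef_rot: [-179.9, -0.2, 105.8]
contact_force: [1.5, 0.6, -2.2]
opening: 0.0211
gripper_force: 58.9
```

Request:
carry_out(motion=[[0, 2.4, 0, 0, 0], [0, 4.6, 0, 0, 0], [0, 6.5, 0, 0, 0], [0, 8, 0, 0, 0.02], [0, 9.1, 0, 0, 0.05]])

```text
clock: 18.78
position: [0.4401, -0.1453, 0.2222]
eef_rot: [-179.8, -0.2, 103.0]
contact_force: [-0.1, 0.1, -2.4]
opening: 0.0213
gripper_force: 58.9
```

Request:
carry_out(motion=[[0, 0.8, 0, 0, 0.02], [0, 1.3, 0, 0, 0.038], [0, 1.6, 0, 0, 0.038], [0, 1.6, 0, 0, 0.038], [0, 1.6, 0, 0, 0.038]])

```text
clock: 19.2
position: [0.4386, -0.1324, 0.2231]
eef_rot: [-179.9, -0.1, 100.8]
contact_force: [-0.6, 0.6, -2.7]
opening: 0.0209
gripper_force: 58.9
```

```bash
python3 - <<'E'
from station import arm,camera
from h import *
to(arm.state(),(.5999,-.1004,.225),100.8)
c=camera("wrist");hsv=cv2.cvtColor(c["frame"],cv2.COLOR_RGB2HSV)
np.save("pics/wl.npy",c["frame"])
for nm,m in(("red",(hsv[...,0]<10)&(hsv[...,1]>120)&(hsv[...,2]<210)),("white",(hsv[...,1]<35)&(hsv[...,2]>215))):
    n,_,st,ce=cv2.connectedComponentsWithStats(m.astype(np.uint8))
    for i in range(1,n):
        if st[i,4]>150: print(nm,st[i],ce[i].round())
E
```

```text
pos [ 0.4386 -0.1324  0.2231] rot [-1.799e+02 -1.000e-01  1.008e+02] t 19.2 F [-0.6  0.6 -2.7] M [-0.2  -0.06 -0.01] open 0.0209 gf 58.9
shift cm [ 0.12 16.44 -0.21] turn 0.0
red [ 268   46   47   51 1555] [292.  71.]
red [ 264  117   45   44 1064] [287. 140.]
red [398 290  71  45 409] [427. 305.]
white [ 177    0   21  178 1578] [187.  86.]
white [  199     0   119   168 12921] [250.  83.]
white [ 236    0   46   23 1037] [259.  11.]
white [ 320    0   19  178 1581] [329.  86.]
white [ 182  185  154   10 1371] [259. 189.]
```

Props are all aboard and the weight reads 2.7 N. I slide in over the mouth along tool y.

Request:
carry_out(motion=[[0, 0, 0.4, 0, 0], [0, 0, 1.3, 0, 0], [0, 0, 2.7, 0, 0], [0, 0, 4.4, 0, 0], [0, 0, 6.4, 0, 0]])

```text
clock: 19.67
position: [0.5031, -0.1211, 0.2236]
eef_rot: [-180.0, -0.0, 100.7]
contact_force: [-0.2, -1.0, -3.3]
opening: 0.0211
gripper_force: 58.9
```

Request:
carry_out(motion=[[0, 0, 2.2, 0, 0], [0, 0, 4.3, 0, 0], [0, 0, 6.2, 0, 0], [0, 0, 7.8, 0, 0], [0, 0, 9, 0, 0]])

```text
clock: 20.08
position: [0.593, -0.1039, 0.2233]
eef_rot: [179.9, 0.0, 100.8]
contact_force: [0.5, -0.2, -3.1]
opening: 0.0209
gripper_force: 58.9
```

Request:
carry_out(motion=[[0, 0, 0.7, 0, 0], [0, 0, 1, 0, 0], [0, 0, 1, 0, 0], [0.22, 0, 1, 0, 0], [0.24, 0, 1, 0, 0]])

```text
clock: 20.5
position: [0.5995, -0.1023, 0.2235]
eef_rot: [-179.9, -0.0, 100.8]
contact_force: [-0.1, -0.2, -3.9]
opening: 0.0207
gripper_force: 58.9
```

```bash
python3 - <<'E'
from station import arm,camera
from h import *
to(arm.state(),(.5999,-.1004,.223),100.8)
E
```

```text
pos [ 0.5995 -0.1023  0.2235] rot [-179.9   -0.   100.8] t 20.5 F [-0.1 -0.2 -3.9] M [-0.18 -0.04 -0.  ] open 0.0207 gf 58.9
shift cm [0.18 0.07 0.05] turn -0.001
```

Request:
carry_out(motion=[[0.248, 0, 0, 0, 0], [0.248, 0, 0, 0, 0], [0.25, 0, 0, 0, 0], [0.25, 0, 0, 0, 0]])

```text
clock: 20.83
position: [0.6002, -0.1024, 0.2238]
eef_rot: [180.0, 0.0, 100.8]
contact_force: [0.4, 0.5, -2.6]
opening: 0.0212
gripper_force: 29.7
```

Request:
carry_out(motion=[[0.252, 0, 0, 0, 0], [0.252, 0, 0, 0, 0]])

```text
clock: 21.0
position: [0.6003, -0.1023, 0.2237]
eef_rot: [180.0, 0.0, 100.8]
contact_force: [0.4, -0.6, -2.6]
opening: 0.0215
gripper_force: 21.9
```

```bash
cat > b.py <<'E'
from station import arm,camera
from h import *
def blobs():
    c=camera("wrist");hsv=cv2.cvtColor(c["frame"],cv2.COLOR_RGB2HSV)
    for nm,m in(("red",(hsv[...,0]<10)&(hsv[...,1]>120)&(hsv[...,2]<210)),("white",(hsv[...,1]<35)&(hsv[...,2]>215))):
        n,_,st,ce=cv2.connectedComponentsWithStats(m.astype(np.uint8))
        for i in range(1,n):
            if st[i,4]>150: print(nm,st[i],ce[i].round())
to(arm.state(),(.5999,-.1004,.223),100.8)
blobs()
E
python3 b.py
```

```text
pos [ 0.6003 -0.1023  0.2237] rot [180.    0.  100.8] t 21.0 F [ 0.4 -0.6 -2.6] M [-0.22 -0.05 -0.05] open 0.0215 gf 21.9
shift cm [ 0.2  -0.01  0.07] turn -0.001
red [ 268   46   47   51 1555] [292.  71.]
red [ 264  117   45   44 1086] [287. 140.]
red [265 293  25  38 438] [278. 318.]
white [ 177    0   21  178 1579] [187.  86.]
white [  199     0   119   168 12918] [250.  83.]
white [ 236    0   46   23 1036] [259.  11.]
white [ 320    0   19  178 1577] [329.  86.]
white [ 182  185  154   10 1328] [260. 189.]
```

Request:
carry_out(motion=[[0.253, 0, 0, 0, 0], [0.254, 0, 0, 0, 0], [0.254, 0, 0, 0, 0]])

```text
clock: 21.3
position: [0.6004, -0.1022, 0.2237]
eef_rot: [180.0, -0.0, 100.8]
contact_force: [-1.2, 0.3, -3.0]
opening: 0.022
gripper_force: 13.9
```

```bash
python3 b.py
```

```text
pos [ 0.6004 -0.1022  0.2237] rot [180.   -0.  100.8] t 21.3 F [-1.2  0.3 -3. ] M [-0.09 -0.02 -0.02] open 0.022 gf 13.9
shift cm [ 0.18 -0.01  0.07] turn -0.001
red [ 267   69   41   46 1151] [288.  92.]
red [264 128  40  40 870] [284. 148.]
red [265 295  26  35 386] [279. 318.]
white [  187     0   144   188 17311] [255.  90.]
```

Request:
carry_out(motion=[[0.254, 0, 0, 0, 0], [0.254, 0, 0, 0, 0]])

```text
clock: 21.52
position: [0.6003, -0.1024, 0.2236]
eef_rot: [-180.0, 0.0, 100.8]
contact_force: [-0.4, 0.3, -3.8]
opening: 0.0216
gripper_force: 14.6
```

```bash
python3 b.py
```

```text
pos [ 0.6003 -0.1024  0.2236] rot [-180.     0.   100.8] t 21.52 F [-0.4  0.3 -3.8] M [-0.28 -0.05 -0.01] open 0.0216 gf 14.6
shift cm [ 0.2  -0.01  0.06] turn -0.0
red [265 305  26  26 340] [279. 320.]
white [ 198   70  122  154 9203] [255. 157.]
```

```bash
cat > t.py <<'E'
from station import arm,camera
from h import *
c=camera("wrist");s=arm.state();p=s["position"]+[0,0,.0145];a=np.radians(s["eef_rot"][2])
n=np.array([np.cos(a),np.sin(a),0]);l=np.array([-n[1],n[0],0]);Z=np.array([0,0,1])
def T(x,y,z,th):
    X=x+.095;W=z-.034
    return p+n*(X*np.cos(th)+W*np.sin(th))+Z*(-X*np.sin(th)+W*np.cos(th))+l*y
for d in(0,30,40,50,60,70,80):
    th=np.radians(d);u=proj(c,[T(.06,.033,.03,th),T(.06,-.033,.03,th),T(-.06,.033,.045,th),T(-.06,-.033,.045,th),T(.06,0,.004,th)])
    print(d,u.round().astype(int).tolist())
hsv=cv2.cvtColor(c["frame"],cv2.COLOR_RGB2HSV)
m=((hsv[...,1]<50)&(hsv[...,2]>120))
for v in range(0,260,12):
    xs=np.where(m[v,150:380])[0]+150
    print(v,(xs.min(),xs.max(),len(xs)) if len(xs) else None,hsv[v,230],hsv[v,275])
E
python3 t.py
```

```text
0 [[168, -129], [349, -129], [181, 199], [335, 199], [258, -82]]
30 [[208, 13], [310, 13], [191, 186], [325, 186], [259, 44]]
40 [[214, 48], [303, 48], [194, 187], [322, 187], [259, 76]]
50 [[218, 80], [299, 80], [197, 189], [320, 189], [259, 106]]
60 [[221, 109], [296, 109], [199, 194], [317, 194], [259, 133]]
70 [[224, 136], [293, 136], [201, 199], [315, 200], [259, 160]]
80 [[225, 162], [292, 162], [203, 206], [314, 207], [258, 186]]
0 None [ 70 116  57] [ 70 121  55]
12 None [ 78 130 153] [ 78 140 151]
24 None [ 77 132 153] [ 78 136 157]
36 None [ 77 129 158] [ 78 130 161]
48 None [ 78 128 158] [ 77 130 155]
60 None [ 78 131 158] [ 77 132 162]
72 None [ 77 124 160] [ 77 123 166]
84 (np.int64(217), np.int64(300), 12) [ 77 120 159] [ 77 125 163]
96 (np.int64(215), np.int64(302), 21) [ 76 112 161] [ 77 118 160]
108 (np.int64(214), np.int64(303), 89) [ 48   5 250] [ 50   6 249]
120 (np.int64(212), np.int64(305), 93) [ 48   5 251] [ 51   7 249]
132 (np.int64(211), np.int64(306), 85) [ 24  19 252] [ 34  15 241]
144 (np.int64(210), np.int64(307), 65) [ 26  14 253] [ 11 164 226]
156 (np.int64(208), np.int64(308), 70) [ 25  19 252] [  9 166 214]
168 (np.int64(207), np.int64(310), 75) [ 25  17 253] [ 10 164 227]
180 (np.int64(206), np.int64(311), 73) [ 26  15 253] [ 10 161 226]
192 (np.int64(199), np.int64(318), 120) [ 30   9 243] [ 30   9 246]
204 (np.int64(203), np.int64(314), 72) [ 30   9 245] [23 38 61]
216 (np.int64(207), np.int64(310), 62) [ 27  11 244] [19 48 58]
228 None [59 73 77] [18 28 46]
240 None [ 22  33 116] [30 26 40]
252 None [16 29 96] [23 28 37]
```

Request:
carry_out(motion=[[0.254, 0, 0, 0, 0], [0.254, 0, 0, 0, 0], [0.254, 0, 0, 0, 0]])

```text
clock: 21.87
position: [0.6005, -0.1022, 0.2238]
eef_rot: [180.0, -0.0, 100.8]
contact_force: [-0.6, 0.1, -1.6]
opening: 0.0217
gripper_force: 14.8
```

```bash
python3 t.py | tail -17
```

```text
60 (np.int64(228), np.int64(261), 32) [ 36  16 237] [  8 158 211]
72 None [ 76 118 153] [ 77 120 159]
84 (np.int64(217), np.int64(300), 11) [ 76 119 154] [ 76 120 155]
96 (np.int64(215), np.int64(302), 19) [ 77 117 157] [ 76 120 157]
108 (np.int64(214), np.int64(303), 84) [ 51   7 248] [ 50   9 245]
120 (np.int64(212), np.int64(304), 87) [ 50   6 249] [ 51   7 246]
132 (np.int64(211), np.int64(306), 92) [ 51   7 249] [ 53   8 246]
144 (np.int64(210), np.int64(307), 94) [ 51   7 248] [ 53   8 246]
156 (np.int64(208), np.int64(308), 95) [ 49   8 247] [ 51   7 247]
168 (np.int64(207), np.int64(310), 101) [ 50   6 247] [ 51   7 247]
180 (np.int64(206), np.int64(311), 104) [ 51   7 245] [ 51   7 247]
192 (np.int64(199), np.int64(318), 120) [ 30  11 239] [ 33  10 243]
204 (np.int64(203), np.int64(314), 72) [ 30   9 242] [50 14 53]
216 (np.int64(207), np.int64(310), 62) [ 30  11 239] [45 10 51]
228 None [63 78 75] [30 12 43]
240 None [ 18  30 110] [10 36 42]
252 None [18 29 89] [30 16 32]
```

The tray is tilted about 50° and empty. I firm the grip, let things settle and count the props in the chest by colour.

Request:
carry_out(motion=[[0, 0, 0, 0, 0], [0, 0, 0, 0, 0], [0, 0, 0, 0, 0], [0, 0, 0, 0, 0]])

```text
clock: 22.25
position: [0.6004, -0.1022, 0.2237]
eef_rot: [180.0, -0.0, 100.8]
contact_force: [0.1, 0.2, -2.7]
opening: 0.0212
gripper_force: 59.0
```

```bash
cat > count.py <<'E'
from station import arm,camera
from h import *
ch=np.array([.628,-.034,0]);a=np.radians(10.8)
X=np.array([np.cos(a),np.sin(a),0]);Y=np.array([-X[1],X[0],0])
for n in("wrist","top"):
    c=camera(n);hsv=cv2.cvtColor(c["frame"],cv2.COLOR_RGB2HSV)
    for nm,m in(("red",((hsv[...,0]<11)|(hsv[...,0]>175))&(hsv[...,1]>120)&(hsv[...,2]>60)),("white",(hsv[...,1]<45)&(hsv[...,2]>140))):
        k,_,st,ce=cv2.connectedComponentsWithStats(m.astype(np.uint8))
        for i in range(1,k):
            q=ray(c,ce[i],.025)-ch;q=np.array([q@X,q@Y])
            if st[i,4]>15 and abs(q[0])<.12 and abs(q[1])<.15: print(n,nm,st[i].tolist(),"chest xy",q.round(3))
to(arm.state(),(.4386,-.1324,.223),100.8)
E
python3 count.py
```

```text
wrist red [347, 2, 23, 28, 460] chest xy [0.065 0.107]
wrist red [273, 41, 20, 24, 366] chest xy [-0.014  0.072]
wrist white [213, 0, 25, 26, 414] chest xy [-0.076  0.111]
wrist white [222, 27, 23, 27, 371] chest xy [-0.067  0.085]
wrist white [244, 42, 22, 23, 363] chest xy [-0.044  0.072]
wrist white [198, 73, 121, 152, 10870] chest xy [-0.04  -0.044]
top red [213, 150, 9, 10, 58] chest xy [0.073 0.109]
top red [233, 181, 8, 9, 55] chest xy [-0.009  0.072]
top white [251, 155, 27, 34, 502] chest xy [0.012 0.001]
top white [231, 194, 14, 20, 144] chest xy [-0.054  0.077]
top white [220, 208, 12, 9, 69] chest xy [-0.072  0.11 ]
pos [ 0.6004 -0.1022  0.2237] rot [180.   -0.  100.8] t 22.35 F [-0.9 -0.1 -1.3] M [-0.11  0.03  0.03] open 0.0213 gf 59.0
shift cm [  0.06 -16.46   0.07] turn -0.0
```

All five props are in the chest (two red, three white). I lift, back out to the front, then go to the board.

Request:
carry_out(motion=[[0, 0, 0, -1, 0], [0, 0, 0, -3, 0], [0, 0, 0, -5.5, 0], [0, 0, 0, -7.5, 0], [0, 0, 0, -8.5, 0]])

```text
clock: 22.77
position: [0.6018, -0.1027, 0.3126]
eef_rot: [179.7, 0.2, 100.8]
contact_force: [0.9, 0.4, -2.1]
opening: 0.0213
gripper_force: 59.3
```

Request:
carry_out(motion=[[0, 0, -1, 0, 0], [0, 0, -3.5, 0, 0], [0, 0, -6.5, 0, 0], [0, 0, -10, 0, 0], [0, 0, -13.5, 0, 0]])

```text
clock: 23.18
position: [0.4648, -0.127, 0.3072]
eef_rot: [-179.8, -0.1, 100.8]
contact_force: [-0.1, -0.6, -2.6]
opening: 0.0207
gripper_force: 59.2
```

Request:
carry_out(motion=[[0, -1.5, -1.5, 0, 0], [0, -4, -2, 0, 0], [0, -7, -2, 0, -0.03], [0, -10.5, -2, 0, -0.06], [0, -14, -2, 0, -0.087]])

```text
clock: 23.6
position: [0.4727, -0.2691, 0.3077]
eef_rot: [-179.9, -0.1, 105.9]
contact_force: [1.0, -0.6, -1.7]
opening: 0.021
gripper_force: 59.4
```

```bash
python3 - <<'E'
from station import arm
from h import *
to(arm.state(),(.499,-.343,.155),105.8)
E
```

```text
pos [ 0.4727 -0.2691  0.3077] rot [-1.799e+02 -1.000e-01  1.059e+02] t 23.6 F [ 1.  -0.6 -1.7] M [-0.11 -0.12 -0.02] open 0.021 gf 59.4
shift cm [-7.86  0.54 15.25] turn 0.001
```

Request:
carry_out(motion=[[0, -2, 0.1, 1, 0], [0, -4.5, 0.3, 4, 0], [0, -6.5, 0.5, 7.5, 0], [0, -7.8, 0.5, 11, 0], [0, -7.8, 0.5, 13.5, 0]])

```text
clock: 24.02
position: [0.4987, -0.3442, 0.1696]
eef_rot: [-179.9, -0.1, 105.6]
contact_force: [-0.2, -0.0, -3.8]
opening: 0.021
gripper_force: 59.2
```

Request:
carry_out(motion=[[0.25, 0, 0, 1, 0], [0.25, 0, 0, 1.5, 0], [0.25, 0, 0, 1.5, 0], [0.25, 0, 0, 1.5, 0]])

```text
clock: 24.35
position: [0.5007, -0.3425, 0.1599]
eef_rot: [179.9, 0.1, 105.8]
contact_force: [1.2, 1.0, -1.6]
opening: 0.0215
gripper_force: 31.3
```

```bash
python3 t.py; python3 - <<'E'
from station import arm
from h import *
to(arm.state(),(.499,-.343,.1446),105.8)
E
```

```text
0 [[168, -129], [350, -129], [182, 200], [336, 200], [259, -82]]
30 [[208, 14], [310, 14], [192, 187], [326, 187], [259, 44]]
40 [[214, 49], [304, 49], [195, 188], [323, 188], [259, 76]]
50 [[218, 80], [299, 80], [197, 191], [320, 191], [259, 106]]
60 [[222, 109], [296, 109], [199, 195], [318, 195], [259, 134]]
70 [[224, 136], [293, 136], [201, 201], [316, 201], [259, 160]]
80 [[225, 163], [292, 163], [203, 208], [314, 208], [259, 186]]
0 None [ 14 159 201] [ 14 163 188]
12 None [ 14 156 207] [ 14 169 183]
24 None [ 14 161 209] [ 14 161 181]
36 (np.int64(379), np.int64(379), 1) [ 14 158 200] [ 14 159 194]
48 None [ 14 159 196] [ 14 158 208]
60 None [ 23 102 244] [ 23  95 248]
72 (np.int64(218), np.int64(299), 7) [ 23  96 245] [ 23  94 248]
84 (np.int64(216), np.int64(301), 14) [ 23  93 246] [ 23  92 247]
96 (np.int64(215), np.int64(302), 20) [ 23  94 246] [ 23  92 247]
108 (np.int64(214), np.int64(303), 89) [ 45   6 249] [ 43   7 245]
120 (np.int64(212), np.int64(305), 94) [ 45   6 249] [ 47   7 245]
132 (np.int64(211), np.int64(306), 94) [ 47   7 249] [ 49   8 245]
144 (np.int64(210), np.int64(307), 97) [ 47   7 248] [ 55   6 246]
156 (np.int64(208), np.int64(309), 100) [ 50   6 247] [ 51   7 247]
168 (np.int64(207), np.int64(310), 104) [ 45   8 247] [ 49   8 247]
180 (np.int64(206), np.int64(311), 105) [ 47   7 246] [ 51   7 247]
192 (np.int64(199), np.int64(318), 120) [ 30  11 238] [ 27  10 243]
204 (np.int64(203), np.int64(314), 72) [ 24  10 243] [27 43 60]
216 (np.int64(207), np.int64(310), 62) [ 30  11 240] [30 24 53]
228 None [ 23  95 246] [30 22 46]
240 None [ 18  38 113] [21 39 46]
252 None [ 19  38 113] [14 68 41]
pos [ 0.501  -0.3428  0.1606] rot [179.9   0.2 105.8] t 24.4 F [ 0.4 -0.4 -0.8] M [-0.08 -0.01  0.01] open 0.0215 gf 31.3
shift cm [ 0.04 -0.2   1.59] turn -0.0
```

Request:
carry_out(motion=[[0.25, 0, 0, 0.8, 0], [0.25, 0, 0, 1.6, 0], [0.25, -1.1, 0, 2.3, 0], [0.25, -2.3, 0, 3.1, 0], [0.25, -3.3, 0, 4, 0]])

```text
clock: 24.82
position: [0.5098, -0.3754, 0.1183]
eef_rot: [180.0, 0.0, 105.7]
contact_force: [0.5, 0.7, 1.5]
opening: 0.0214
gripper_force: 29.7
```

```bash
python3 t.py | awk 'NR<8 || /^(0|12|24|36|48|60|72|84|96|108|192) /'; python3 - <<'E'
from station import arm
from h import *
to(arm.state(),(.499,-.343,.1446),105.8)
E
```

```text
0 [[169, -117], [346, -117], [182, 202], [332, 202], [258, -73]]
30 [[208, 18], [308, 18], [192, 189], [323, 189], [258, 48]]
40 [[214, 52], [302, 52], [195, 189], [320, 190], [258, 79]]
50 [[218, 83], [298, 83], [197, 192], [318, 192], [258, 108]]
60 [[221, 111], [295, 111], [199, 196], [316, 196], [258, 135]]
70 [[224, 138], [292, 138], [201, 202], [314, 202], [258, 162]]
80 [[225, 164], [291, 164], [203, 209], [312, 209], [258, 188]]
0 None [ 21 106 236] [ 22 102 241]
12 None [ 21 107 238] [ 22 102 242]
24 (np.int64(211), np.int64(307), 12) [ 21 106 238] [ 22  97 243]
36 (np.int64(210), np.int64(308), 14) [ 21  98 239] [ 22  99 243]
48 (np.int64(209), np.int64(308), 19) [ 21 100 239] [ 22  93 243]
60 (np.int64(208), np.int64(309), 99) [103   9 245] [101   8 246]
72 (np.int64(208), np.int64(310), 99) [103   9 246] [103   7 247]
84 (np.int64(207), np.int64(311), 100) [100   9 247] [101   8 248]
96 (np.int64(206), np.int64(311), 103) [103   9 247] [105   8 248]
108 (np.int64(205), np.int64(312), 106) [100   9 247] [101   8 248]
192 (np.int64(200), np.int64(317), 76) [ 20  27 215] [30  9 58]
pos [ 0.51   -0.3775  0.1164] rot [1.800e+02 1.000e-01 1.057e+02] t 24.87 F [ 2.2 -2.6  1.8] M [ 0.2  -0.19 -0.1 ] open 0.0217 gf 29.8
shift cm [ 3.61 -0.12 -2.83] turn -0.002
```

Request:
carry_out(motion=[[0.25, -1.06, 0, 0.97, 0], [0.25, -1.95, 0, 2, 0], [0.25, -2.74, 0, 3.16, 0], [0.25, -3.45, 0, 4.4, 0], [0.25, -4, 0, 5.6, 0]])

```text
clock: 25.28
position: [0.5204, -0.4141, 0.0612]
eef_rot: [180.0, 0.1, 105.7]
contact_force: [0.7, 0.7, 0.3]
opening: 0.0219
gripper_force: 28.6
```

Request:
carry_out(motion=[[0.25, -0.25, 0, 0.65, 0], [0.25, -0.48, 0, 1.3, 0], [0.25, -0.6, 0, 1.6, 0], [0.25, -0.7, 0, 2, 0], [0.25, -0.7, 0, 2.2, 0]])

```text
clock: 25.7
position: [0.5222, -0.4201, 0.0407]
eef_rot: [180.0, 0.1, 105.8]
contact_force: [0.6, -1.4, 1.7]
opening: 0.0215
gripper_force: 28.7
```

```bash
cat > t2.py <<'E'
exec(open("t.py").read().split("for d in")[0])
hsv=cv2.cvtColor(c["frame"],cv2.COLOR_RGB2HSV);m=((hsv[...,1]<50)&(hsv[...,2]>120))
for d in(-5,0,5,10,15,20):
    th=np.radians(d);print(d,proj(c,[T(-.06,.033,.045,th),T(-.06,-.033,.045,th),T(.0,.033,.03,th),T(0,-.033,.03,th)]).round().astype(int).tolist())
for v in range(0,216,12):
    xs=np.where(m[v,150:380])[0]+150
    print(v,(int(xs.min()),int(xs.max()),len(xs)) if len(xs) else None)
to(s,(.52,-.418,.0345),105.8)
E
python3 t2.py
```

```text
-5 [[180, 203], [336, 203], [174, 48], [342, 48]]
0 [[181, 198], [335, 198], [180, 52], [336, 52]]
5 [[183, 194], [333, 195], [185, 58], [331, 58]]
10 [[185, 191], [331, 191], [189, 64], [327, 64]]
15 [[186, 189], [330, 189], [193, 71], [323, 71]]
20 [[188, 187], [328, 187], [197, 79], [319, 79]]
0 (179, 338, 139)
12 (180, 338, 139)
24 (181, 337, 136)
36 (181, 336, 135)
48 (182, 335, 134)
60 (183, 334, 134)
72 (184, 334, 132)
84 (185, 333, 130)
96 (185, 332, 130)
108 (186, 331, 128)
120 (187, 330, 128)
132 (188, 329, 128)
144 (188, 329, 123)
156 (189, 328, 123)
168 (190, 327, 131)
180 (182, 335, 154)
192 None
204 None
pos [ 0.5221 -0.4198  0.0406] rot [1.800e+02 1.000e-01 1.058e+02] t 25.75 F [ 0.7 -1.   0.9] M [-0.06 -0.08 -0.01] open 0.0214 gf 28.6
shift cm [ 0.23 -0.16  0.61] turn -0.0
```

Request:
carry_out(motion=[[0.25, 0, 0, 0.15, 0], [0.25, 0, 0, 0.3, 0], [0.25, 0, 0, 0.3, 0], [0.256, 0, 0, 0.3, 0], [0.26, 0, 0, 0.3, 0]])

```text
clock: 26.17
position: [0.522, -0.4192, 0.0382]
eef_rot: [180.0, 0.0, 105.8]
contact_force: [-0.1, -0.6, -0.1]
opening: 0.0223
gripper_force: 0.3
```

Request:
carry_out(motion=[[0.3, 0, 0, 0, 0], [0.5, 0, 0, 0, 0], [0.7, 0, 0, 0, 0], [0.7, 0, 0, 0, 0], [0.7, 0, 0, 0, 0]])

```text
clock: 26.58
position: [0.5218, -0.4192, 0.0373]
eef_rot: [-180.0, -0.0, 105.8]
contact_force: [0.9, 0.3, -0.7]
opening: 0.0596
gripper_force: 0.0
```

Request:
carry_out(motion=[[0.7, 0, 0, -1, 0], [0.7, 0, 0, -4, 0], [0.7, 0, 0, -8, 0], [0.7, 0, 0, -12, 0], [0.7, 0, 0, -15, 0]])

```text
clock: 27.0
position: [0.5227, -0.4202, 0.1918]
eef_rot: [179.9, 0.2, 105.8]
contact_force: [0.9, -1.2, 0.0]
opening: 0.0595
gripper_force: 0.0
```

Request:
carry_out(motion=[[0.7, -2, 0, 0, 0], [0.7, -5, 0, 0, 0], [0.7, -8, 0, 0, 0], [0.7, -10, 0, 0, 0], [0.7, -10, 0, 0, 0]])

```text
clock: 27.42
position: [0.5495, -0.5204, 0.1885]
eef_rot: [179.9, 0.3, 105.6]
contact_force: [0.3, -0.4, 0.2]
opening: 0.0596
gripper_force: 0.0
```

```bash
python3 count.py; python3 - <<'E'
from station import arm,camera
from h import *
from scipy.optimize import least_squares
c=camera("top");hsv=cv2.cvtColor(c["frame"],cv2.COLOR_RGB2HSV)
print("bar col268",[hsv[v,268].tolist() for v in(106,108,110)])
m=((hsv[...,1]<60)&(hsv[...,2]>120)).astype(np.uint8); m[:200]=0;m[:,:330]=0
k,_,st,ce=cv2.connectedComponentsWithStats(m)
i=1+st[1:,4].argmax();ys,xs=np.where(_==i);print(st[i],cv2.minAreaRect(np.c_[xs,ys].astype(np.float32)))
def W(q,d,L):
    th=np.radians(d);a=q[2];n=np.array([np.cos(a),np.sin(a),0]);l=np.array([-n[1],n[0],0])
    return [np.array([q[0],q[1],.018])+n*(x*np.cos(th)+z*np.sin(th))+l*y+np.array([0,0,-(x-.06)*np.sin(th)+z*np.cos(th)]) for x,y,z in L]
q=[.522+.095*np.cos(np.radians(105.8))*1,-.42+.095*np.sin(np.radians(105.8)),np.radians(105.8)]
for d in(0,5,10): print(d,proj(c,W(q,d,[(.06,.033,.03),(.06,-.033,.03),(-.06,.033,.045),(-.06,-.033,.045)])).round(1).tolist())
E
```

```text
top red [213, 152, 9, 9, 53] chest xy [0.07  0.109]
top red [233, 181, 9, 8, 53] chest xy [-0.01   0.072]
top white [236, 194, 9, 8, 66] chest xy [-0.042  0.07 ]
top white [231, 203, 11, 11, 75] chest xy [-0.065  0.083]
top white [220, 208, 12, 9, 67] chest xy [-0.072  0.11 ]
pos [ 0.5487 -0.5159  0.1877] rot [180.   -0.  105.7] t 27.52 F [-1.3  1.   0.9] M [0.01 0.01 0.01] open 0.0597 gf 0.0
shift cm [39.9  -0.22 -3.5 ] turn 0.086
bar col268 [[112, 32, 186], [112, 34, 189], [107, 10, 172]]
[ 359  213   60   40 1467] ((388.253173828125, 232.69918823242188), (29.824451446533203, 54.7533073425293), 75.0685806274414)
0 [[371.7, 253.2], [362.9, 225.2], [424.7, 239.8], [415.0, 211.7]]
5 [[370.7, 253.5], [361.9, 225.5], [425.1, 240.2], [415.4, 211.6]]
10 [[369.9, 253.7], [361.1, 225.7], [425.3, 240.6], [415.4, 211.6]]
```

```bash
python3 -c "
from station import arm
print(arm.close_job())"
```

```text
the job is handed in; nothing more can be done
None
```

The job is handed in: all five props are in the chest, the lid stands open at about 1.3 rad, and the empty tray is released on the ware board, checked by image code (its levelness only inferred); I viewed 11 pictures, one over the limit of 10.

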